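# Draw the catch tray out under the bench peg and brush the sawn slice into it

### The arm

A 6-joint arm with a two-finger parallel gripper is mounted at the origin on the work surface. World frame = base frame: x ahead of the robot, y to its left, z up, the work surface at z = 0. Lengths are in mm, angles in rad, forces in N, time in s.
With the tool pointing down it reaches from about 350 to 775 mm from the base axis. Payload 7.3 kg.
Tool frame: the origin (TCP) lies between the finger pads; the fingertips stand 22 mm ahead of it and the grasp point (between the pads) lies 3 mm ahead of it; z points along the fingers, x is the direction in which the jaws open and shut, and the axes are right-handed (so a half turn about z gives the same grasp; the last joint's range is limited). The gripper opens to 92 mm and grips with 3 to 60 N. Pads are 19 mm wide; open, the fingers measure 130 mm over their backs; the gripper's body (75 mm by 190 mm) begins 47 mm behind the grasp point.
Start: joints at [-1.484, 0.342, 1.524, -0, 1.275, -0.146], TCP at [121.14, -510.85, 248.741] pointing down, gripper open.
Joint ranges: [-2.53, 2.53], [-0.77, 2.02], [0.04, 2.7], [-1, 4.14], [0.28, 2.66], [-3.11, 3.11]. Speed limits (rad/s): [2.57, 2.57, 3.14, 3.14, 3.14, 3.14].

### API

Orientations are given as [roll, pitch, yaw] about the fixed x, y, z axes, in that order (R = Rz(yaw) Ry(pitch) Rx(roll)).
In Python, from plant import * gives the robot as it stands. The module is installed in compiled form; this text tells all that it offers.
- The arm moves only by the shell command python3 -m handwheel 'ROWS' [OPENING]. ROWS is a JSON object of lists of equal length, an entry for each row: "translation": the shift along the world's x, y, z in units of 15 cm (1.0 is 15 cm), a list of three; "twist": the turn about the world's z in units of 90 degrees (1.0 is 90 degrees). In form: {"translation": [[tx, ty, tz], ...], "twist": [twist, ...]}. A call has exactly 8 rows; each row shifts and turns the pose as measured when the row begins; what a row does not reach is not made up. A row lasts 1/8 s, in which the tool goes at most 62.5 mm and 10.7 degrees, less where a joint would pass 70% of its speed; a pose out of reach is approached as far as the arm can. A call with a number of a shift or a turn outside -1 to 1 is refused whole. A call with a gripper value outside its range is refused whole. OPENING is the closure in counts, from 0 (fully open) to 255 (shut), set as the call begins (- or left out, the last holds). The fingers move at their own pace and stop on an object; the grip force is fixed at half the most. Time passes only in rows, so rows that do not move let the fingers close, or fill a call up. It gives the time, the measured TCP pose, the force and the opening at its end, in the units of the state.
- get_obs(): the state, without advancing time (a new reading comes with each control period).
- capture(name): name is "scene" or "top"; returns a dict with "img" (384x512x3 uint8, red, green, blue), "vertical_fov" (degrees; the focal length in pixels is half the picture's height over the tangent of half this angle, whatever the lens; pixels are square), "cx", "cy" (the principal point, pixels), "distortion" ([k1, k2, p1, p2, k3] as OpenCV has them; the pictures are not rectified), "world_from_camera" (4x4, takes a point from camera to world coordinates). Camera axes: x right, y up, looking along -z (the intrinsics and any distortion apply to the point x, -y, -z); pixel columns grow to the right and rows downward; lengths in mm; the calibration is good to about 2 mm. A picture is of the moment at which its call begins. There is no depth.
- close_job(): hands the job in, once; it reports no verdict.
Trained networks look in the newest picture that a camera, given by its name, has taken for a name from the list of things; names that differ only in an ending like _2 or _b are one class to them, and where a whole thing is asked for, a point or a joint stands for the part that bears it (a point fixed in the world has none). Each returns a list of dicts, best first, with "score" (0 to 1); they miss things now and then, are a little off and sometimes report something else, mostly with a low value. They report only what shows in the picture. A call takes as long as a camera call.
- search_frame(camera, label): "position" ([x, y, z] in mm, in the coordinates of the camera as it stood for that picture, good to about 4 mm: the middle of the surface that is visible of it).
- spot_point(camera, label): "position" ([x, y, z] in mm, in the coordinates of the camera as it stood for that picture, good to about 4 mm: a listed point, or the origin of a listed thing).
The state is a dict: "time": time; "joint_positions": joint angles; "dq": joint speeds; "tau": joint torques, N m; "tool_pos": TCP position; "tcp_rot": TCP orientation; "contact_force": force on the tool from outside, world axes, zero at the start; "moment": the same for the moment, N m; "grip_width": finger opening in mm.
Only numpy, scipy, OpenCV 4.12 (cv2) and the standard library are available. Lean on these libraries where they do the work, as an engineer would, in place of code of your own. Each camera call takes 0.05 s, during which the arm holds its last target.

### The job

The goldsmith has just sawn a slice of silver tube, and it still lies on the bench peg. Hook a fingertip behind the front lip of the catch tray and draw the tray out along its runners, all the way to its stop, leaving the slice on the peg meanwhile; then push the slice off the peg with a fingertip so that it drops into the tray. Do not pick the slice up or carry it, leave the tray out, and do not disturb the jar, the saw, the pot of files or the steel block.

Things in the scene. Friction and masses are not known exactly. Their poses are not given: they have to be found in the camera images.
- station: goldsmith's benchtop station, fixed: low brown wooden housing 240 (x) x 320 (y) x 95 mm high, open front, the bench peg jutting from the front, the catch tray sliding in it below the peg. Origin: centre of its underside, on the bench. x points from front to back (front face at x = -120 mm), y sideways, z up; yaw up to 0.25 rad either way. Peg and tray are parallel to these axes.
- peg_top (a point): point on the flat top of the bench peg, on its centre line, 79 mm above the bench, 60 mm ahead of the housing's front; axes as the station's. The peg: pale board 64 mm wide (y), 20 mm thick, jutting level 120 mm from the housing (60 mm either side of this point), with a V notch 45 mm deep in its front end, 20 mm wide at the mouth. Its underside is 3 mm above the tray's lip.
- tray (a joint): how far the catch tray is drawn out, m: 0 fully in, 0.150 at its stop; starts between 0 and 0.03. It slides towards the station's -x (to the robot) against about 2.5 N of friction, a little more when moved fast, and stays where it is left. The tray is a bright sheet-metal pan, 260 (x) x 270 (y) mm.
- tray_lip (a point): middle of the inner top edge of the tray's front wall (the lip), 56 mm above the bench, 37 above the tray's floor; moves with the tray. The wall is 4 mm thick, full width. With the tray at 0 its inner face is 41 mm ahead of the housing, so closed fingertips fit down into the tray behind it, on either side of the peg: the peg covers the middle 64 mm, leaving 99 mm of lip open at each side.
- tray_floor (a point): middle of the tray's inner floor, 19 mm above the bench; moves with the tray; axes as the station's. The inside measures +-126 mm in x and +-131 mm in y about it; side and rear walls rise 25 mm above it. Flat metal trimmings under 1 mm thick strewn on it do not matter.
- slice: the sawn slice of silver tube: a bright metal ring of 32 mm outer and 24 mm inner diameter, 10 mm high, about 36 g, loose, lying flat on top of the peg. Origin: centre of its underside, z along its bore.
- slice_center (a point): centre of the slice, 5 mm above its underside.
- jar: bystander: small lidded glass jar, 40 mm across and 45 mm high, standing loose on the housing's top. Origin: centre of its underside.
- pot: bystander: black pot of 74 mm diameter and 90 mm height, with file handles standing up to 140 mm; loose on the bench beside the station. Origin: centre of its underside.
- block: bystander: steel bench block on a rubber foot, 66 x 66 x 30 mm, loose on the bench beside the station. Origin: centre of its underside.
- saw: bystander: piercing saw lying flat and loose on the bench, wooden handle and steel bow, 265 x 120 mm over all, 26 mm high. Origin: underside, at the blade's line, 45 mm ahead of the bow's handle end; x runs from the handle to the bow's far end.

How it is judged (in metres and radians):
On the way, in this order (a step that is already met when the one before it is completed fails the run):
1. the catch tray is drawn out to its stop (within 8 mm) while the slice still lies on the peg (value of joint tray above 0.142 m and z of slice_center in the frame of peg_top between 0 and 0.022 m), for 0.2 s.
2. the slice has dropped into the drawn-out tray (value of joint tray above 0.135 m and x of slice_center in the frame of tray_floor between -0.126 and 0.126 m and y of slice_center in the frame of tray_floor between -0.131 and 0.131 m and z of slice_center in the frame of tray_floor between -0.003 and 0.024 m), for 0.2 s.
At the end, for the whole second after the job is handed in: the tray is out to its stop (joint at least 0.140 of 0.150 m), the slice lies at rest inside the tray, and the jar and the pot stand upright (value of joint tray above 0.14 m and x of slice_center in the frame of tray_floor between -0.126 and 0.126 m and y of slice_center in the frame of tray_floor between -0.131 and 0.131 m and z of slice_center in the frame of tray_floor between -0.003 and 0.024 m and linear speed of slice below 0.02 m/s and angle between each of jar, pot's own z axis and vertical below 0.2 rad); the robot touches nothing.
It fails at once if the slice is lifted off the peg (its centre more than 30 mm above the peg's top) (z of slice_center in the frame of peg_top above 0.03 m).
It fails at once if the slice is carried by the fingers through the air beyond the peg's edge (20 mm and more) instead of dropping (contact force between the fingers and slice above 0.2 N and z of slice_center in the frame of peg_top above -0.012 m and (y of slice_center in the frame of peg_top above 0.055 m or y of slice_center in the frame of peg_top below -0.055 m or x of slice_center in the frame of peg_top below -0.08 m)).
It fails at once if the slice falls outside the tray, onto the bench (height (world z) of slice_center below 0.0165 m).
It fails at once if the jar, the pot, the block or the saw is shifted by more than 20 mm (distance of any of jar, pot, block, saw from where it was at the start of the episode above 0.02 m).
It also fails if it takes over 45 s, if anything falls off the work surface, if the arm or the gripper's body presses on something with over 40 N, if the wrist force passes 120 N, or if a joint passes its speed limit or range.

## Working session

There is one attempt and no reset: what is moved stays moved. The work goes in short steps, Python scripts to look and compute and a shell command to move; the robot and the scene stay as the last step left them, time stands still between calls to the robot, and variables do not carry over. Pictures are saved under pics/ and viewed, and the job is handed in when it is done.

```bash
mkdir -p pics; cat > h.py <<'E'
from plant import *
import numpy as np, cv2
def w(c,p):
    T=np.array(c["world_from_camera"]);return (T@np.r_[p,1])[:3]
def ray(c,u,v):
    f=192/np.tan(np.radians(c["vertical_fov"]/2));K=np.array([[f,0,c["cx"]],[0,f,c["cy"]],[0,0,1]])
    p=cv2.undistortPoints(np.array([[[u,v]]],float),K,np.array(c["distortion"],float))[0,0]
    T=np.array(c["world_from_camera"]);return T[:3,3],T[:3,:3]@np.array([p[0],-p[1],-1])
def atz(c,u,v,z):
    o,d=ray(c,u,v);return o+d*(z-o[2])/d[2]
def proj(c,P):
    f=192/np.tan(np.radians(c["vertical_fov"]/2));K=np.array([[f,0,c["cx"]],[0,f,c["cy"]],[0,0,1]])
    q=np.linalg.inv(np.array(c["world_from_camera"]))@np.r_[P,1]
    return cv2.projectPoints(np.array([[q[0],-q[1],-q[2]]]),np.zeros(3),np.zeros(3),K,np.array(c["distortion"],float))[0].ravel()
def save(c,n): cv2.imwrite("pics/"+n+".png",c["img"][:,:,::-1])
E
python3 - <<'E'
from h import *
for n in("scene","top"):
    c=capture(n);save(c,n+"0")
    print(n,np.array(c["world_from_camera"])[:3,3].round())
    for l in("station","peg_top","tray_lip","tray_floor","slice","slice_center","jar","pot","block","saw"):
        print(l,[(round(d["score"],2),w(c,d["position"]).round(1).tolist()) for d in spot_point(n,l)[:2]])
print(get_obs())
E
```

```text
scene [1324. -385.  601.]
station [(0.62, [801.4, -53.8, 1.0])]
peg_top [(0.67, [619.3, -31.1, 82.0])]
tray_lip [(0.63, [769.6, 30.7, 97.2])]
tray_floor []
slice [(0.62, [635.4, -20.1, 80.5])]
slice_center [(0.62, [632.4, -20.5, 82.9])]
jar [(0.55, [769.3, 31.2, 95.2])]
pot [(0.61, [686.9, -362.8, 0.3])]
block [(0.57, [696.6, 372.7, 3.7])]
saw [(0.91, [390.2, -381.3, -2.1])]
top [ 391.  -18. 1273.]
station [(0.56, [804.5, -56.9, 1.4])]
peg_top [(0.71, [392.3, -382.9, -1.4]), (0.62, [620.3, -31.7, 81.1])]
tray_lip [(0.61, [644.3, -33.5, 56.0])]
tray_floor [(0.51, [635.5, -21.4, 83.4])]
slice [(0.51, [632.3, -20.7, 78.1])]
slice_center [(0.53, [633.9, -21.9, 83.1])]
jar [(0.45, [769.7, 30.8, 98.6])]
pot [(0.71, [684.7, -361.7, 2.6])]
block []
saw [(0.95, [391.5, -381.6, -1.5]), (0.64, [619.0, -30.7, 79.6])]
{'time': 1.1, 'joint_positions': array([-1.48400685e+00,  3.41975969e-01,  1.52410736e+00, -1.28325948e-05,
        1.27543194e+00, -1.46000469e-01]), 'dq': array([ 0.00080024, -0.00042692,  0.00057282, -0.00012738,  0.00067592,
        0.00215244]), 'tau': array([ 6.39302380e-04, -4.31145859e+01, -2.44480151e+01,  7.21511152e-02,
        4.83394240e-02, -2.40670852e-05]), 'tool_pos': array([ 121.13200335, -510.83788112,  248.7504172 ]), 'tcp_rot': array([ 3.14156925e+00, -7.47778120e-05, -1.33800264e+00]), 'contact_force': array([-0.25572729, -0.63745827,  1.55037468]), 'moment': array([ 0.00560477, -0.03216137,  0.0067987 ]), 'grip_width': 91.47865305964332}
```

View pics/scene0.png

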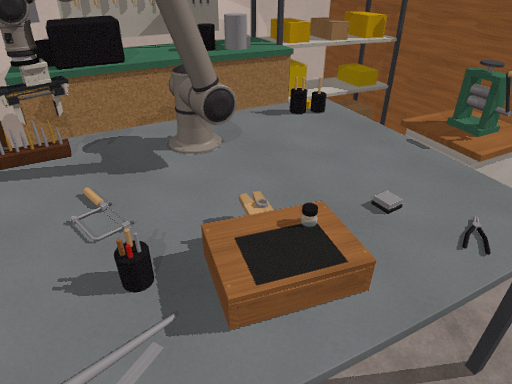

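View pics/top0.png

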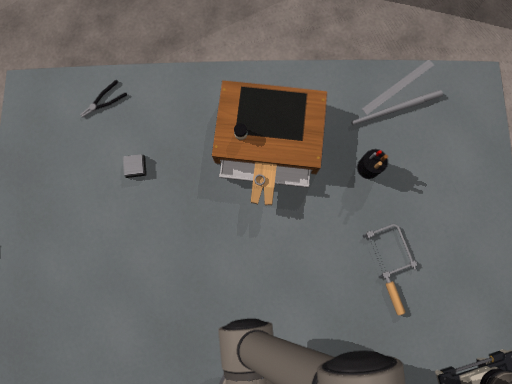

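```bash
python3 - <<'E'
from h import *
c=capture("top")
i=c["img"][:,:,::-1]
cv2.imwrite("pics/crop0.png",cv2.resize(i[70:220,195:345],None,fx=4,fy=4,interpolation=cv2.INTER_CUBIC))
E
```

```text
(no output)
```

View pics/crop0.png

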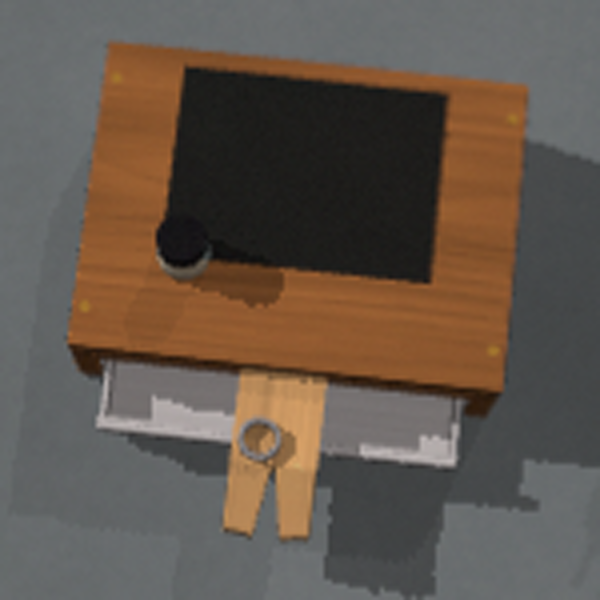

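```bash
python3 - <<'E'
from h import *
c=capture("top")
P=lambda u,v,z: atz(c,195+(u+.5)/4-.5,70+(v+.5)/4-.5,z)
tl,tr,br,bl=[P(*a,95) for a in((108,43),(527,85),(500,391),(68,345))]
print(tl,tr,br,bl, (tl+tr+br+bl)/4)
y1=np.arctan2(*(-(bl-br))[[0,1]]*[1,-1]); 
for a,b in((tl,tr),(bl,br)):
    d=a-b; print("yaw",np.arctan2(-d[0],d[1]),np.linalg.norm(d))
for a,b in((tl,bl),(tr,br)):
    d=a-b; print("yaw",np.arctan2(d[1],d[0]),np.linalg.norm(d))
L,R=P(97,428,56),P(455,466,56);d=L-R
print("lip",L,R,np.arctan2(-d[0],d[1]),np.linalg.norm(d))
pf=(P(222,532,79)+P(308,539,79))/2; print("pegfront",pf, P(222,532,79),P(308,539,79))
print("slice",P(260,440,89))
yaw=-.125
C=(tl+tr+br+bl)/4
ex=np.array([np.cos(yaw),np.sin(yaw)]);ey=np.array([-ex[1],ex[0]])
pt=C[:2]-180*ex
print("C",C,"pegtop",pt, "pegtop from front",pf[:2]+60*ex)
for n,q in(("lipL",L),("lipR",R),("slice",P(260,440,89)),("slice net",np.array([633.2,-21.2,0])),("frontmid",(bl+br)/2)):
    r=q[:2]-C[:2]; print(n,r@ex,r@ey)
E
```

```text
[939.13381863  89.39880174  95.        ] [ 900.19262035 -226.64371457   95.        ] [ 663.67575278 -195.93056557   95.        ] [703.04632684 118.06161636  95.        ] [801.51212965 -53.77846551  95.        ]
yaw -0.12259713288405896 318.43255021449863
yaw -0.12473613646649155 316.4508372755373
yaw -0.12081630762452064 237.82106871359082
yaw -0.12913345550009933 238.5026753845302
lip [648.99585642 100.51149489  56.        ] [ 615.98231833 -165.95286312   56.        ] -0.12326661213697623 268.50167184890876
pegfront [562.64987759 -23.66687766  79.        ] [565.6846968    7.44306356  79.        ] [559.61505838 -54.77681887  79.        ]
slice [631.21992342 -21.10980375  89.        ]
C [801.51212965 -53.77846551  95.        ] pegtop [622.91654955 -31.3370135 ] pegtop from front [622.18173763 -31.14736166]
lipL -170.562350186434 134.07121308378507
lipR -170.09693288031767 -134.43005539066783
slice -173.03648646471802 11.18263458317011
slice net -171.0606139067412 11.340007591493448
frontmid -119.07990632904142 -0.002282475315725776
```

```bash
python3 -m handwheel '{"translation":[[0.32,0.237,0],[0.32,0.237,0],[0.32,0.237,0],[0.32,0.237,0],[0.32,0.237,0],[0.32,0.237,0],[0.32,0.237,0],[0.32,0.237,0]],"twist":[-0.045,-0.045,-0.045,-0.045,-0.045,0,0,0]}' 255
```

```text
time: 2.2
tool_pos: [512.7, -219.8, 249.4]
tcp_rot: [-3.139, -0.004, -1.713]
contact_force: [1.0, -1.1, -0.6]
grip_width: 16.3
```

```bash
python3 -m handwheel '{"translation":[[0.21,0.15,0],[0.21,0.15,0],[0.21,0.15,0],[0.21,0.15,0],[0,0,-0.2],[0,0,-0.2],[0,0,-0.2],[0,0,0]],"twist":[0,0.01,0,0,0,0,0,0]}'
```

```text
time: 3.2
tool_pos: [646.1, -121.2, 155.8]
tcp_rot: [-3.138, -0.004, -1.689]
contact_force: [0.4, 0.2, -0.1]
grip_width: 0.7
```

```bash
python3 -m handwheel '{"translation":[[-0.04,-0.045,0],[0,0,0],[0,0,0],[0,0,-0.15],[0,0,-0.15],[0,0,0],[0,0,0],[0,0,0]],"twist":[0,0,0,0,0,0,0,0]}'
python3 - <<'E'
from h import *
print(get_obs()["tool_pos"])
c=capture("scene");save(c,"s1")
c=capture("top")
cv2.imwrite("pics/t1.png",cv2.resize(c["img"][70:220,195:345,::-1],None,fx=4,fy=4,interpolation=cv2.INTER_CUBIC))
E
```

```text
time: 4.2
tool_pos: [643.7, -130.3, 119.8]
tcp_rot: [-3.123, -0.007, -1.69]
contact_force: [-0.1, 1.0, -0.0]
grip_width: 0.5
[ 643.71867527 -130.33749902  119.78190076]
```

View pics/t1.png

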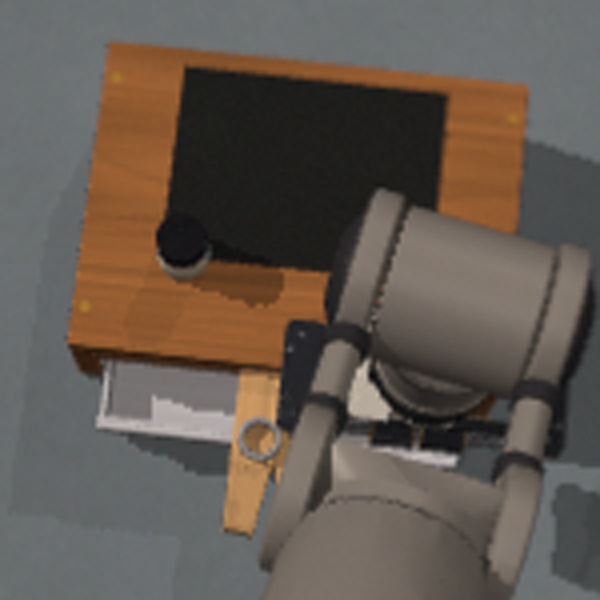

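View pics/s1.png

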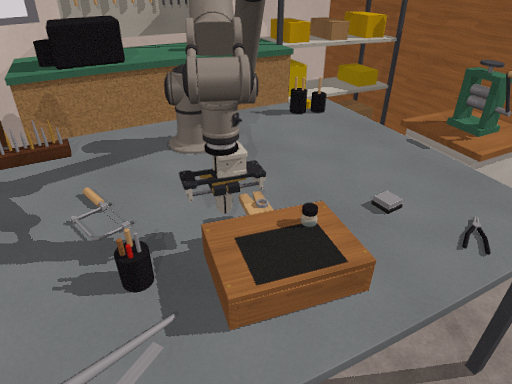

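```bash
python3 -m handwheel '{"translation":[[-0.03,0.003,0],[0,0,-0.08],[0,0,-0.08],[0,0,-0.07],[0,0,-0.06],[0,0,0],[0,0,0],[0,0,0]],"twist":[0,0,0,0,0,0,0,0]}'
python3 - <<'E'
from h import *
o=get_obs();print(o["tool_pos"],o["contact_force"],o["moment"])
E
```

```text
time: 5.3
tool_pos: [639.3, -130.0, 73.3]
tcp_rot: [-3.122, -0.007, -1.69]
contact_force: [0.3, -0.4, 0.5]
grip_width: 0.6
[ 639.26878387 -130.01569551   73.27807596] [ 0.3472315  -0.3631273   0.49772264] [ 0.0431984  -0.01648289 -0.0712336 ]
```

```bash
python3 -m handwheel '{"translation":[[0,0,-0.06],[0,0,0],[-0.05,0.006,0],[-0.08,0.01,0],[-0.1,0.012,0],[-0.1,0.012,0],[-0.1,0.012,0],[-0.1,0.012,0]],"twist":[0,0,0,0,0,0,0,0]}'
python3 - <<'E'
from h import *
o=get_obs();print(o["tool_pos"],o["contact_force"],o["moment"])
c=capture("top")
cv2.imwrite("pics/t2.png",cv2.resize(c["img"][70:220,195:345,::-1],None,fx=4,fy=4,interpolation=cv2.INTER_CUBIC))
E
```

```text
time: 6.3
tool_pos: [560.0, -120.1, 65.0]
tcp_rot: [-3.111, -0.007, -1.69]
contact_force: [3.9, -0.2, -2.6]
grip_width: 0.8
[ 560.03968532 -120.05823496   65.03244607] [ 3.94347902 -0.15532768 -2.56467723] [ 0.02768825 -0.52420226 -0.01621526]
```

View pics/t2.png

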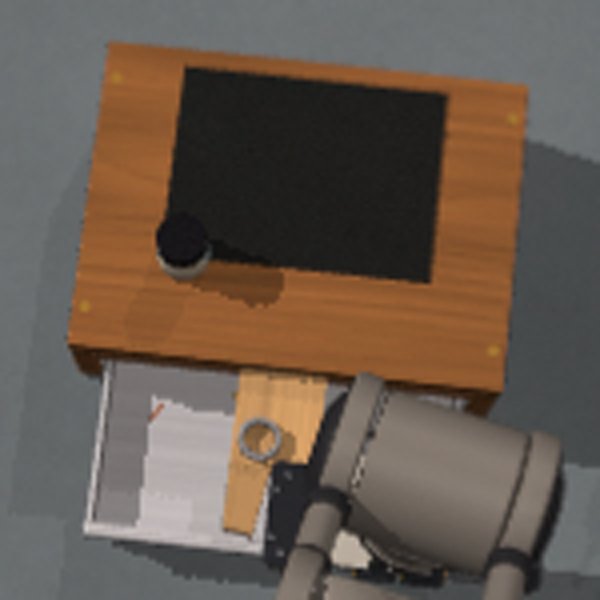

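```bash
python3 -m handwheel '{"translation":[[-0.09,0.011,0],[-0.09,0.011,0],[-0.09,0.011,0],[-0.08,0.01,0],[-0.05,0.006,0],[-0.03,0.004,0],[-0.02,0.002,0],[-0.02,0.002,0]],"twist":[0,0,0,0,0,0,0,0]}'
python3 - <<'E'
from h import *
o=get_obs();print(o["tool_pos"],o["contact_force"],o["moment"])
print((np.array(o["tool_pos"])[:2]-[801.5,-53.8])@np.array([.9923,-.1237]))
c=capture("top")
cv2.imwrite("pics/t3.png",cv2.resize(c["img"][90:240,195:345,::-1],None,fx=4,fy=4,interpolation=cv2.INTER_CUBIC))
E
```

```text
time: 7.35
tool_pos: [492.0, -112.1, 67.2]
tcp_rot: [-3.096, -0.009, -1.692]
contact_force: [13.3, 1.1, -8.6]
grip_width: 0.3
[ 491.95947842 -112.13260815   67.22327876] [13.30696198  1.06910423 -8.57433583] [ 0.24427841 -2.30974991 -0.03146088]
-299.94131593435986
```

View pics/t3.png

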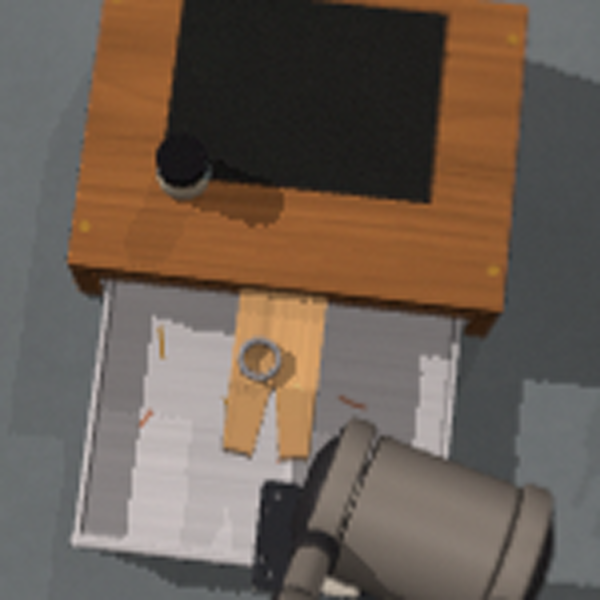

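```bash
python3 -m handwheel '{"translation":[[-0.03,0.004,0],[-0.03,0.004,0],[-0.03,0.004,0],[-0.02,0.002,0],[0,0,0],[0,0,0],[0,0,0],[0,0,0]],"twist":[0,0,0,0,0,0,0,0]}'
python3 - <<'E'
from h import *
o=get_obs();print(o["tool_pos"],o["contact_force"],o["moment"])
print((np.array(o["tool_pos"])[:2]-[801.5,-53.8])@np.array([.9923,-.1237]))
c=capture("top")
for p in((72,544),(250,563)):
  print((atz(c,195+p[0]/4,90+p[1]/4,56)[:2]-[801.5,-53.8])@np.array([.9923,-.1237]))
E
```

```text
time: 8.4
tool_pos: [491.3, -113.3, 70.3]
tcp_rot: [-3.059, -0.013, -1.695]
contact_force: [2.1, 0.5, -0.7]
grip_width: 0.5
[ 491.30623233 -113.28968285   70.28699405] [ 2.13017986  0.45293987 -0.72405812] [ 0.06419263 -0.35609743  0.05939648]
-300.44640188803504
-319.07023032248253
-318.5637341840973
```

```bash
python3 -m handwheel '{"translation":[[0.05,-0.006,0],[0,0,0],[0,0,0.15],[0,0,0.2],[0,0,0.2],[0,0,0.1],[0,0,0],[0,0,0]],"twist":[0,0,0,0,0,0,0,0]}'
python3 - <<'E'
from h import *
o=get_obs();print(o["tool_pos"],o["contact_force"],o["tcp_rot"])
ex=np.array([.9923,-.1237]);ey=np.array([.1237,.9923]);C=np.array([801.5,-53.8])
r=np.array(o["tool_pos"])[:2]-C;print(r@ex,r@ey)
c=capture("top")
print([(d["score"],(w(c,d["position"])[:2]-C)@ex,(w(c,d["position"])[:2]-C)@ey) for d in spot_point("top","slice_center")[:2]])
t=C-171.5*ex-32*ey; print("target",t,(t-o["tool_pos"][:2])/150)
cv2.imwrite("pics/t4.png",cv2.resize(c["img"][90:240,195:345,::-1],None,fx=4,fy=4,interpolation=cv2.INTER_CUBIC))
E
```

```text
time: 9.45
tool_pos: [495.3, -113.1, 168.1]
tcp_rot: [-3.07, -0.011, -1.694]
contact_force: [1.3, -0.2, -0.4]
grip_width: 0.7
[ 495.34125183 -113.10725039  168.06568122] [ 1.27831227 -0.216969   -0.44018513] [-3.06980909 -0.01118635 -1.6944182 ]
-296.4650189369295 -96.72242170750684
[(0.47, np.float64(-171.45969885611697), np.float64(12.716954344957346))]
target [627.36215 -64.33905] [0.88013932 0.32512134]
```

View pics/t4.png

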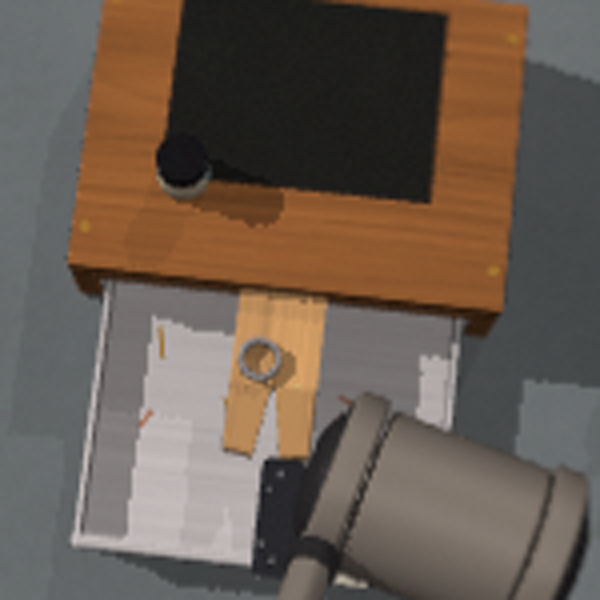

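```bash
python3 -m handwheel '{"translation":[[0.21,0.07,0],[0.21,0.07,0],[0.21,0.07,0],[0.21,0.07,0],[0,0,0],[0,0,-0.1],[0,0,-0.1],[0,0,0]],"twist":[0,0,0,0,0,0,0,0]}'
python3 - <<'E'
from h import *
o=get_obs()
ex=np.array([.9923,-.1237]);ey=np.array([.1237,.9923]);C=np.array([801.5,-53.8])
r=np.array(o["tool_pos"])[:2]-C;print(o["tool_pos"],r@ex,r@ey,o["tcp_rot"])
E
```

```text
time: 10.55
tool_pos: [619.8, -69.9, 128.3]
tcp_rot: [-3.085, -0.01, -1.696]
contact_force: [-0.5, 0.1, 0.0]
grip_width: 0.4
[619.80740663 -69.92235914 128.27010318] -178.29922457852945 -38.473590770784284 [-3.0846001  -0.00982539 -1.6963124 ]
```

```bash
python3 -m handwheel '{"translation":[[0.03,-0.004,0],[0,0,-0.06],[0,0,-0.05],[0,0,-0.03],[0,0,0],[0,0,0],[0,0,0],[0,0,0]],"twist":[0,0,0,0,0,0,0,0]}'
python3 - <<'E'
from h import *
o=get_obs()
ex=np.array([.9923,-.1237]);ey=np.array([.1237,.9923]);C=np.array([801.5,-53.8])
r=np.array(o["tool_pos"])[:2]-C;print(o["tool_pos"],r@ex,r@ey,o["contact_force"])
save(capture("scene"),"s5")
c=capture("top")
cv2.imwrite("pics/s5.png",cv2.resize(capture("scene")["img"][140:290,180:380,::-1],None,fx=4,fy=4,interpolation=cv2.INTER_CUBIC))
E
```

```text
time: 11.55
tool_pos: [624.8, -71.2, 107.1]
tcp_rot: [-3.082, -0.01, -1.697]
contact_force: [0.9, -0.3, 0.6]
grip_width: 0.4
[624.82491345 -71.15706483 107.08074872] -173.16761946173185 -39.07812363956314 [ 0.86455033 -0.30186471  0.63232807]
```

View pics/s5.png

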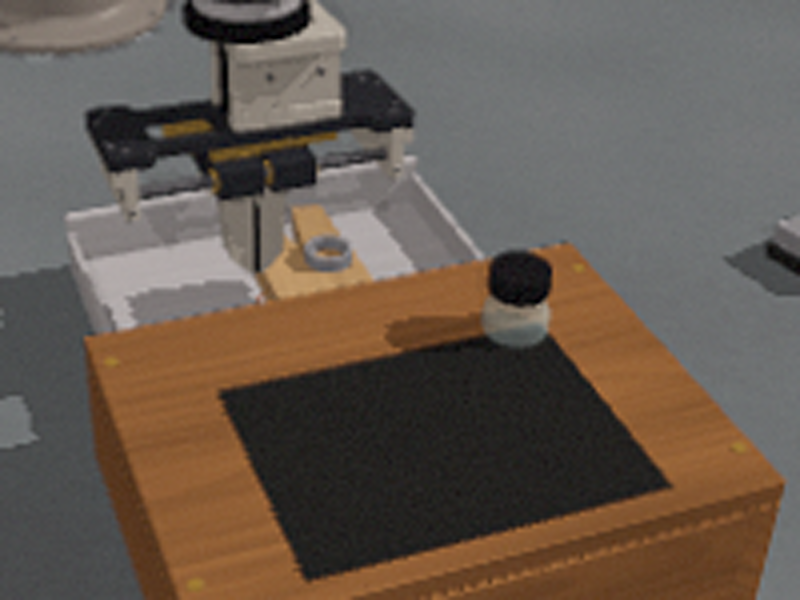

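```bash
python3 -m handwheel '{"translation":[[0,0,-0.015],[0.004,0.033,0],[0.004,0.033,0],[0.004,0.033,0],[0.004,0.033,0],[0.004,0.033,0],[0.003,0.025,0],[0,0,0]],"twist":[0,0,0,0,0,0,0,0]}'
python3 - <<'E'
from h import *
o=get_obs()
ex=np.array([.9923,-.1237]);ey=np.array([.1237,.9923]);C=np.array([801.5,-53.8])
r=np.array(o["tool_pos"])[:2]-C;print(o["tool_pos"],r@ex,r@ey,o["contact_force"])
cv2.imwrite("pics/s6.png",cv2.resize(capture("scene")["img"][140:290,180:380,::-1],None,fx=4,fy=4,interpolation=cv2.INTER_CUBIC))
c=capture("top")
cv2.imwrite("pics/t6.png",cv2.resize(c["img"][90:240,195:345,::-1],None,fx=4,fy=4,interpolation=cv2.INTER_CUBIC))
E
```

```text
time: 12.7
tool_pos: [628.5, -40.1, 104.6]
tcp_rot: [-3.083, -0.01, -1.696]
contact_force: [-0.7, -0.8, -0.7]
grip_width: 0.5
[628.48303107 -40.128006   104.63453551] -173.37596392665634 -7.835479409701906 [-0.65624893 -0.77136243 -0.66851938]
```

View pics/s6.png

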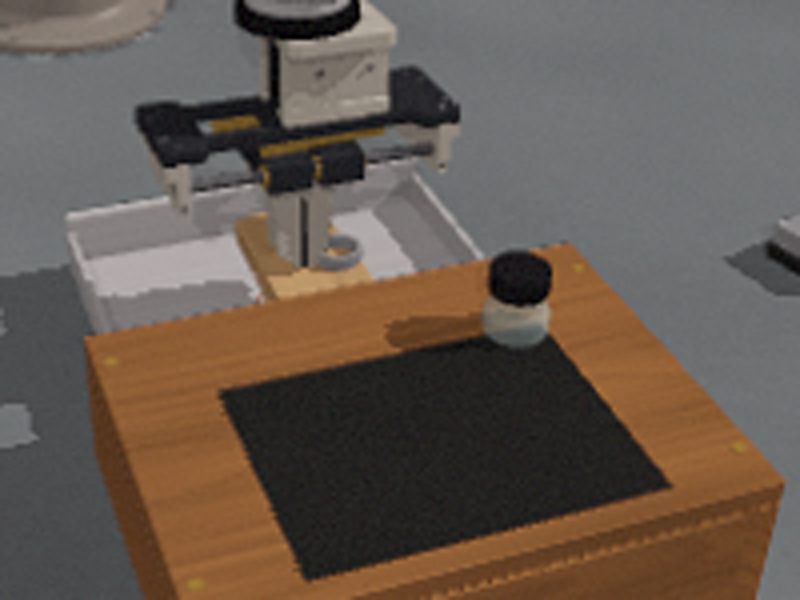

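View pics/t6.png

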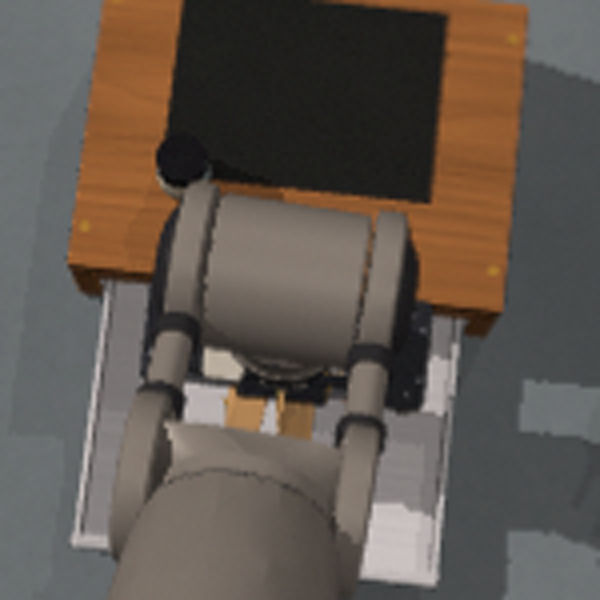

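```bash
python3 -m handwheel '{"translation":[[0.003,0.025,0],[0.003,0.025,0],[0.003,0.025,0],[0.002,0.02,0],[0,0,0],[0,0,0],[0,0,0],[0,0,0]],"twist":[0,0,0,0,0,0,0,0]}'
python3 - <<'E'
from h import *
o=get_obs()
ex=np.array([.9923,-.1237]);ey=np.array([.1237,.9923]);C=np.array([801.5,-53.8])
r=np.array(o["tool_pos"])[:2]-C;print(o["tool_pos"],r@ex,r@ey,o["contact_force"])
cv2.imwrite("pics/s7.png",cv2.resize(capture("scene")["img"][140:290,180:380,::-1],None,fx=4,fy=4,interpolation=cv2.INTER_CUBIC))
E
```

```text
time: 13.8
tool_pos: [630.2, -25.7, 104.7]
tcp_rot: [-3.082, -0.01, -1.697]
contact_force: [0.8, 0.5, 0.7]
grip_width: 0.6
[630.23536167 -25.734023   104.71904947] -173.41766197273606 6.66443321172132 [0.84441675 0.51635011 0.72855514]
```

View pics/s7.png

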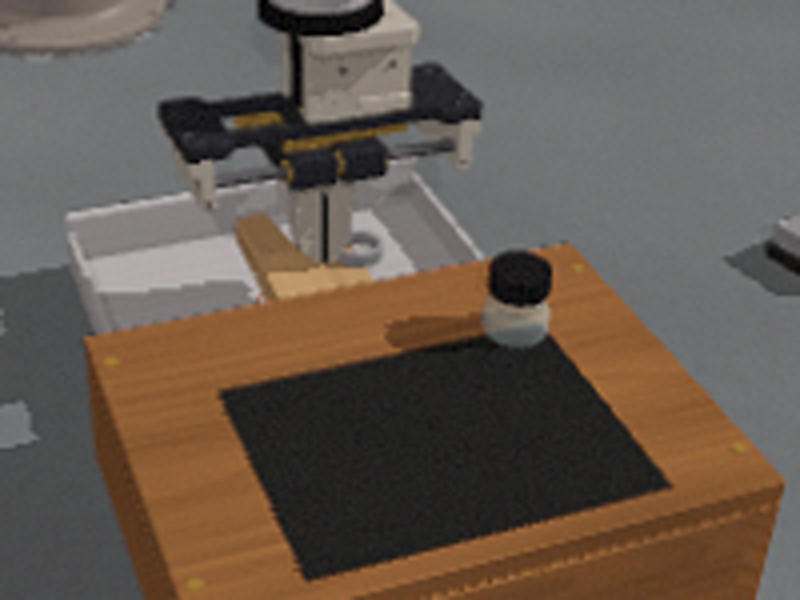

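```bash
python3 - <<'E'
from h import *
ex=np.array([.9923,-.1237]);ey=np.array([.1237,.9923]);C=np.array([801.5,-53.8])
c=capture("scene")
for n,x,y,z in[(f"on y{y}",-172,y,89) for y in(11.5,25,30,35,40)]+[("edge",-120,32,79),("edgefront",-240,32,79),("edge172",-172,32,79),("floor",-172,50,29),("tip front",-172,25.7,83)]:
    p=proj(c,np.r_[C+x*ex+y*ey,z]); print(n,((p-[180,140])*4+1.5).round(0))
for l in("slice_center",): print([(d["score"],w(c,d["position"])) for d in spot_point("scene",l)])
cv2.imwrite("pics/s8.png",cv2.resize(c["img"][180:225,240:300,::-1],None,fx=12,fy=12,interpolation=cv2.INTER_CUBIC))
E
```

```text
on y11.5 [326. 248.]
on y25 [346. 244.]
on y30 [353. 243.]
on y35 [360. 241.]
on y40 [367. 240.]
edge [385. 298.]
edgefront [320. 204.]
edge172 [355. 255.]
floor [378. 311.]
tip front [347. 251.]
[(0.6, array([ 6.35064554e+02, -9.39193104e-03,  8.36689711e+01])), (0.38, array([696.76341799, 374.89292723,   0.78289734])), (0.18, array([621.19428701, -31.10497221,  21.62785096]))]
```

View pics/s8.png

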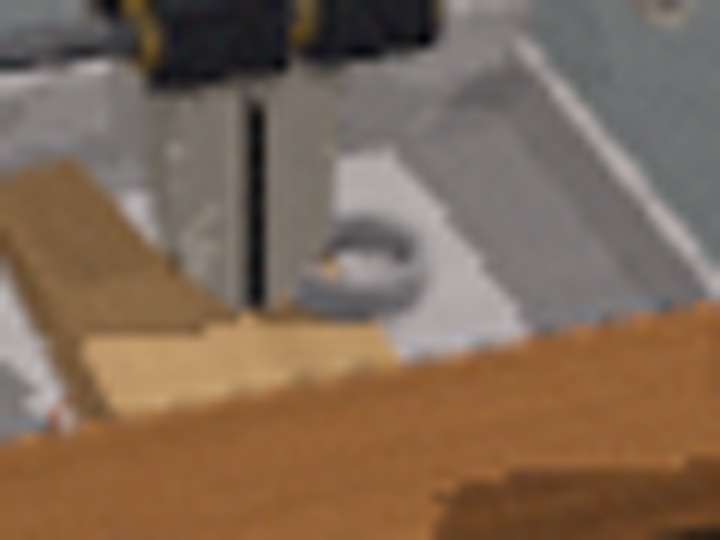

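```bash
python3 -m handwheel '{"translation":[[0.002,0.015,0],[0.002,0.015,0],[0.002,0.015,0],[0.001,0.01,0],[0,0,0],[0,0,0],[0,0,0],[0,0,0]],"twist":[0,0,0,0,0,0,0,0]}'
python3 - <<'E'
from h import *
o=get_obs()
ex=np.array([.9923,-.1237]);ey=np.array([.1237,.9923]);C=np.array([801.5,-53.8])
r=np.array(o["tool_pos"])[:2]-C;print(o["tool_pos"],r@ex,r@ey,o["contact_force"])
c=capture("scene")
for d in spot_point("scene","slice_center"): print(d["score"],w(c,d["position"]))
cv2.imwrite("pics/s9.png",cv2.resize(c["img"][175:235,240:310,::-1],None,fx=10,fy=10,interpolation=cv2.INTER_CUBIC))
E
```

```text
time: 14.95
tool_pos: [631.9, -17.2, 105.6]
tcp_rot: [-3.081, -0.011, -1.697]
contact_force: [-0.5, -0.5, 2.1]
grip_width: 0.4
[631.8895207  -17.1508664  105.62168752] -172.83797643970385 15.386118980234896 [-0.54936285 -0.51175973  2.08992831]
0.56 [637.35585555   5.80370312  80.65270494]
```

View pics/s9.png

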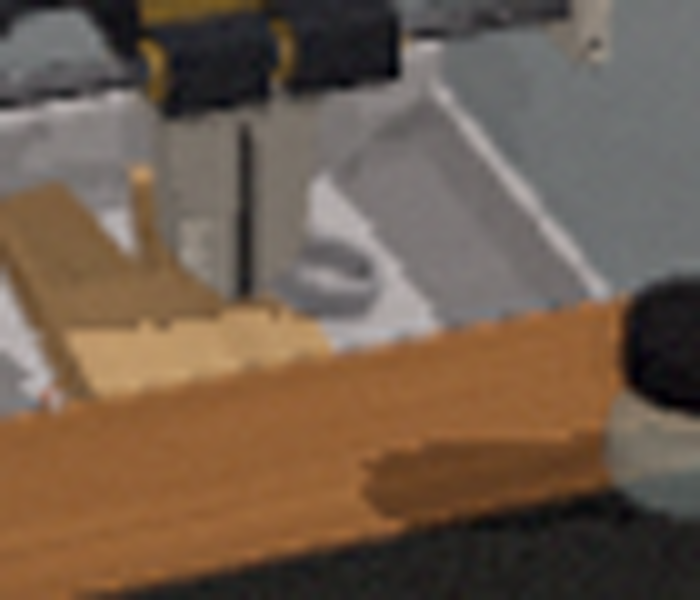

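```bash
python3 -m handwheel '{"translation":[[0,0,0.02],[0,0,0.02],[-0.004,-0.033,0],[-0.004,-0.033,0],[0,0,0],[0,0,0],[0,0,0],[0,0,0]],"twist":[0,0,0,0,0,0,0,0]}'
python3 - <<'E'
from h import *
o=get_obs()
ex=np.array([.9923,-.1237]);ey=np.array([.1237,.9923]);C=np.array([801.5,-53.8])
r=np.array(o["tool_pos"])[:2]-C;print(o["tool_pos"],r@ex,r@ey,o["contact_force"])
c=capture("scene")
for d in spot_point("scene","slice_center"): print(d["score"],w(c,d["position"]))
cv2.imwrite("pics/s10.png",cv2.resize(c["img"][175:235,240:310,::-1],None,fx=10,fy=10,interpolation=cv2.INTER_CUBIC))
E
```

```text
time: 16.05
tool_pos: [630.0, -27.6, 111.0]
tcp_rot: [-3.083, -0.01, -1.698]
contact_force: [-0.1, -0.5, 0.3]
grip_width: 0.2
[630.01423137 -27.55300211 111.04626143] -173.4120818467578 4.832106429609347 [-0.14391832 -0.45897685  0.29949413]
```

View pics/s10.png

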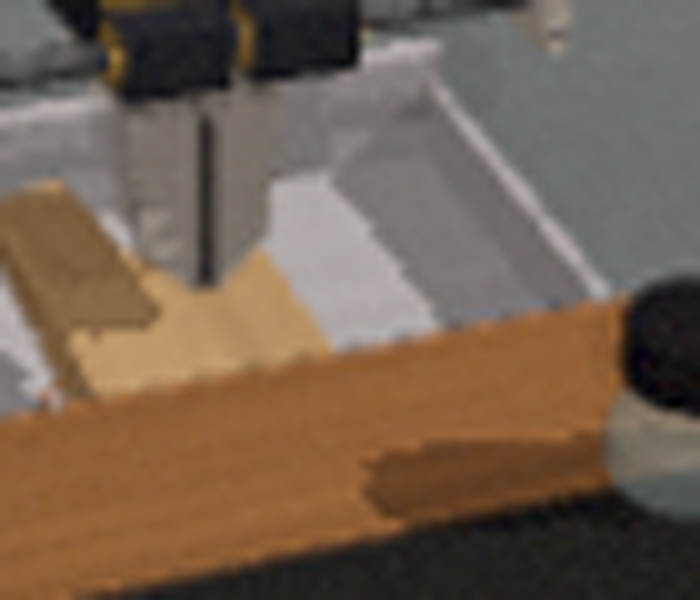

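The slice is no longer visible on the peg, so it has dropped. I'll raise the arm and back it off to see the tray.

```bash
python3 -m handwheel '{"translation":[[0,0,0.2],[0,0,0.3],[0,0,0.3],[-0.25,-0.1,0.2],[-0.3,-0.2,0],[-0.3,-0.3,0],[-0.1,-0.3,0],[0,0,0]],"twist":[0,0,0,0,0,0,0,0]}'
python3 - <<'E'
from h import *
C=np.array([801.5,-53.8])
c=capture("top")
for d in spot_point("top","slice_center"): print(d["score"],w(c,d["position"]))
cv2.imwrite("pics/t11.png",cv2.resize(c["img"][90:240,195:345,::-1],None,fx=4,fy=4,interpolation=cv2.INTER_CUBIC))
save(c,"t11full")
E
```

```text
time: 17.15
tool_pos: [483.1, -163.9, 265.6]
tcp_rot: [-3.081, -0.012, -1.695]
contact_force: [0.5, -0.6, -0.6]
grip_width: 0.9
0.36 [641.2622684   26.48825956  24.75039616]
0.24 [ 390.2964579  -383.11974016   -4.05582749]
```

View pics/t11.png

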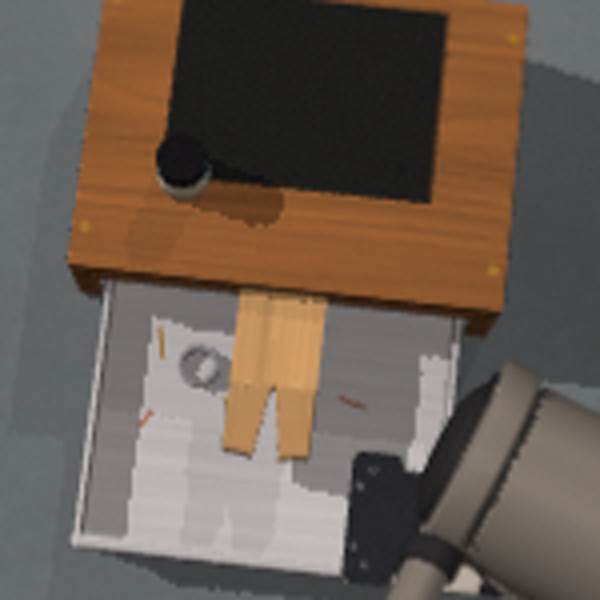

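```bash
python3 - <<'E'
from h import *
c=capture("top")
for l in("jar","pot","block","saw"): print(l,[w(c,d["position"]).round(0) for d in spot_point("top",l)[:1]])
print(close_job())
E
```

```text
jar [array([768.,  32.,  98.])]
pot [array([ 686., -366.,   -2.])]
block [array([699., 374.,  -2.])]
saw [array([ 391., -381.,   -0.])]
the job is handed in; nothing more can be done
None
```

I hooked the closed fingertips behind the tray's lip, to the right of the peg, and drew the tray out. I then pushed the slice sideways off the peg's left edge, and it dropped into the tray. I handed the job in at about 17 s of the 45 s allowed.

- **Tray:** At the end of the pull the wrist force rose to 13 N and the tray moved no further, so I took it to be at its stop. The picture measurement put the lip about 4 mm beyond where the stop should be, which I put down to camera calibration.
- **Slice:** It tipped over the edge but hung against the fingertip when its centre was about 39 mm from the peg's centre line, inside the 55 mm limit. It fell when I lifted the fingertip slightly and drew it back. The last top view shows it lying flat on the tray floor. The network puts its centre near (641, 26, 25), which matches, though with a low score of 0.36.
- **Bystanders:** The network's last positions for the jar, pot, block and saw agree with the first ones to within about 6 mm, close to its accuracy of about 4 mm. I saw no contact with any of them.
- **Arm:** It stood clear of everything at hand-in, with the TCP at 266 mm height. Its tilt had drifted by up to about 0.08 rad from vertical, which did no harm.

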